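# Clamp the sauce jar and twist its tight lid off

## Robot

A 7-joint arm with a two-finger parallel gripper is mounted at the origin on the work surface. World frame = base frame: x ahead of the robot, y to its left, z up, the work surface at z = 0. Lengths are in m, angles in rad, forces in N, time in s.
With the tool pointing down it reaches from about 0.35 to 0.9 m from the base axis. Payload 8.1 kg.
Tool frame: the origin (TCP) lies at the centre of the arm's flange, where the gripper is bolted on; the fingertips stand 178 mm ahead of it and the grasp point (between the pads) lies 159 mm ahead of it; z points along the fingers, y is the line along which they close (so a half turn about z gives the same grasp; the last joint's range is limited). The gripper opens to 92 mm and grips with 3 to 60 N. Pads are 19 mm wide; open, the fingers measure 130 mm over their backs; the gripper's body (75 mm by 190 mm) begins 47 mm behind the grasp point.
Start: joints at [1.057, 0.434, 0.025, 1.573, -0.012, 1.134, -0.075], TCP at [0.25, -0.573, 0.405] pointing down, gripper open.
Joint ranges: [-2.62, 2.62], [-0.44, 2.09], [-1.27, 1.32], [0.08, 2.57], [-1.32, 4.46], [0.12, 2], [-2.74, 2.74]. Speed limits (rad/s): [2.22, 2.22, 3.01, 3.01, 3.14, 3.14, 3.14].

## Interface

Orientations are given as a unit quaternion [x, y, z, w].
In Python, from cell import bot, eyes, job gives the robot as it stands. The module is installed in compiled form; this text tells all that it offers.
- The arm moves only by the tool drive_tool, never from a script. Its argument "series" is a list that holds one entry, the list of rows, each a list of 7 numbers: the shift along the tool's x, y, z in units of 30 mm (1.0 is 30 mm), then the turn, a rotation vector about the tool's x, y, z in units of 6 degrees (1.0 is 6 degrees), then the opening, from 0 (shut) to 1 (fully open). A call has exactly 8 rows; each row is the pose to reach, as a shift and turn from the pose commanded when the call began, along the tool's axes at that moment; what a row does not reach only later rows make up. A row lasts 1/12 s, in which the tool goes at most 41.7 mm and 7.16 degrees, less where a joint would pass 70% of its speed; a pose out of reach is approached as far as the arm can. A call with a gripper value outside its range is refused whole. The fingers move at their own pace and stop on an object; "grip_force" is the grip in N (left out, the last holds). Time passes only in rows, so rows that repeat a pose let the fingers close, or fill a call up. It gives the time, the measured TCP pose, the force, the opening and the grip force at its end, in the units of the state.
- bot.get_state(): the state, without advancing time (a new reading comes with each control period).
- eyes.grab_frame(name): name is "scene" or "top" or "wrist"; returns the picture (420x560x3 uint8, red, green, blue); there is no depth.
- eyes.get_calibration(name): a dict with "K" (3x3 intrinsics, pixels), "rvec" (rotation vector, rad) and "tvec" (3), from world to camera coordinates, as OpenCV has them; the wrist camera has in their place "hand_eye" (4x4, takes a point from camera to tool coordinates, whose origin is the TCP and whose axes are the flange's). Camera axes: x right, y down, z forward; pixel columns grow to the right and rows downward; lengths in m; the calibration is good to about 2 mm. A picture is of the moment at which its call begins: read the wrist's pose just before it. get_calibration takes no time and is no camera call.
- job.job_done(): hands the job in; it is judged then, once.
The state is a dict: "time": time; "joint_pos": joint angles; "qd": joint speeds; "effort": joint torques, N m; "tool_pos": TCP position; "tcp_rot": TCP orientation; "contact_force": force on the tool from outside, world axes, zero at the start; "ft_torque": the same for the moment, N m; "finger_gap": finger opening in m; "grip_force": force on a finger pad.
Only numpy, scipy, OpenCV 4.12 (cv2) and the standard library are available. Lean on these libraries where they do the work, as an engineer would, in place of code of your own. Each camera call takes 0.05 s, during which the arm holds its last target. There are 200 camera calls.

## Task

Slide the blue jaw of the jar clamp along its track until it is snug against the square sauce jar, pressing the jar against the fixed grey jaw. Then twist the tight green lid anticlockwise (seen from above) without letting the jar turn, stop when the threads let go, lift the lid straight up and finish while still holding it level in the gripper, a couple of centimetres clear above the mouth of the jar. The jar stays standing in the closed clamp, and nothing else on the bench is disturbed.

Things in the scene. Friction and masses are not known exactly. Their poses are not given: they have to be found in the camera images.
- clamp: Jar clamp fixed to the bench: an aluminium base plate 120 (its x) x 310 (its y) x 10 mm. Origin on the bench top, z up. The fixed grey jaw stands at its +y end with its face at clamp y = +90 mm, 100 mm wide along x, top 65 mm above the bench. The clamp does not move during a run.
- jaw (a joint): Travel of the blue sliding jaw along the clamp's +y, towards the fixed jaw, in m: 0 is open, the track ends at 0.085. Its face lies at clamp y = -56 mm + travel, so it is snug on the 72 mm jar (jar square against the fixed jaw) at 0.074. It slides stiffly (about 12 N, plus 3 N for the jar) and stays where left. Top 66 mm above the bench.
- jaw_grip (a point): Point to grip on the black upright post that is the handle of the blue jaw: post 26 mm (clamp x) x 22 mm (clamp y), standing from about 34 to 104 mm above the bench; this point is on its axis, at clamp x = 0, 85 mm above the bench, 60 mm behind the jaw's face. It moves with the jaw.
- jar: Loose square jar of red sauce (0.45 kg) standing on the clamp's base plate between the jaws, its sides roughly square to the jaws: body 72 x 72 x 66 mm, then a shoulder narrowing to a round neck (46 mm wide), rim 104 mm above its underside. Origin at the centre of its underside, z up. Free to turn until the jaw braces it.
- jar_mouth (a point): Centre of the jar's mouth, at rim height (104 mm above the jar's underside, 114 mm above the bench). The threads are three short tabs on the neck that hold lugs inside the lid: the lid comes free after 45 to 60 degrees anticlockwise from its start, and meets a stop at 80 to 92 degrees. Clockwise it meets a stop at 0 to 12 degrees.
- lid_center (a point): Centre of the loose round green metal lid (63 mm across, 20 mm high, 50 g), half-way up: 6 mm below the rim while on, 108 mm above the bench. z up; a white stripe on top runs from the centre along its x. A springy seal presses it up with about 12 N, so it is tight (roughly 0.4 N m to turn). It does not rise while turned. Once free it lifts straight off, clear of the rim after rising 20 mm.
- pepper: Bystander: amber shaker with a steel top, 43 mm across, 76 mm high, standing near the far side of the clamp. Origin under its centre.
- pizza_wheel: Bystander: pizza wheel with a black handle lying on the bench, 190 mm long, 66 mm wide, 28 mm high, along its x.
- olive_jar: Bystander: round jar with a white cap, 68 mm across, 110 mm high, to the left. Origin under its centre.
- spray: Bystander: white spray bottle with a green trigger head, 80 mm across, 220 mm high, to the far left. Origin under its centre.
- sauce_bowl: Bystander: steel bowl, 120 mm across, 50 mm high, to the right. Origin under its centre.
- spoon: Bystander: spoon lying on the bench beyond the clamp, 200 mm long.
- oregano: Bystander: green shaker with a steel top, 43 mm across, 76 mm high, to the right. Origin under its centre.
Not all that is in view belongs to the job. Leave any yellow look-alike of the part that bears lid_center alone.

How it is judged:
By the outcome, as a careful person would: the job done as asked, in the order asked, and still so for the second after the job is handed in, while the arm keeps its last pose, push and grip.
It also fails if it takes over 51 s, if anything falls off the work surface, if the arm or the gripper's body presses on something with over 40 N, if the wrist force passes 120 N, or if a joint passes its speed limit or range.

## Working session

There is one attempt and no reset: what is moved stays moved. The work goes in short steps, Python scripts to look and compute and a tool call to move; the robot and the scene stay as the last step left them, time stands still between calls to the robot, and variables do not carry over. Pictures are saved under pics/ and viewed, at most 10 in all, crops included, and the job is handed in when it is done.

Besides the shell and the picture viewer there is one more tool, called after "Request:" as name(argument=value, ...) on one line, values as JSON. drive_tool: Moves the arm, as the interface text tells. Its arguments: {"type":"object","properties":{"series":{"type":"array"},"grip_force":{"type":"number"}},"required":["series"]}

```bash
mkdir -p pics; python3 - <<'E'
from cell import bot,eyes
import cv2,numpy as np
s=bot.get_state();print(s)
for n in("scene","top"):
    im=eyes.grab_frame(n);cv2.imwrite(f"pics/{n}0.png",im[:,:,::-1]);c=eyes.get_calibration(n);print(n,c)
print(eyes.get_calibration("wrist"))
E
```

```text
{'time': 0.0, 'joint_pos': array([ 1.05744208,  0.43520051,  0.02496707,  1.57410086, -0.01162595,
        1.13397185, -0.07509964]), 'qd': array([ 3.75122041e-04,  9.37869568e-04, -2.06629796e-04,  1.67488118e-04,
       -7.51609594e-04,  2.55180142e-04,  8.90523078e-05]), 'effort': array([-2.09782270e-04, -6.67854452e+01,  9.84803326e-01, -3.14469266e+01,
       -6.05525309e-02,  4.28030721e-02,  1.89388270e-04]), 'tool_pos': array([ 0.24944774, -0.57280906,  0.40395718]), 'tcp_rot': array([ 9.78991516e-01,  2.03899542e-01, -2.11698812e-04, -7.37958513e-04]), 'contact_force': array([-0.54033556, -1.01394765, -0.16971968]), 'ft_torque': array([-0.02262058,  0.00415557,  0.00620565]), 'grip_force': 0.0, 'finger_gap': 0.09173167860639214}
scene {'K': array([[410.82180359,   0.        , 277.12850428],
       [  0.        , 410.82180359, 206.66461561],
       [  0.        ,   0.        ,   1.        ]]), 'rvec': array([ 2.25239269,  0.77483455, -0.29955968]), 'tvec': array([-0.52531516, -0.17722264,  1.56885158])}
top {'K': array([[495.02867469,   0.        , 273.46466479],
       [  0.        , 495.02867469, 210.88569459],
       [  0.        ,   0.        ,   1.        ]]), 'rvec': array([ 2.12431239, -2.12760115,  0.23697901]), 'tvec': array([0.0463628 , 0.6094039 , 1.57862266])}
{'K': array([[349.9391495 ,   0.        , 277.28869682],
       [  0.        , 349.9391495 , 207.2283949 ],
       [  0.        ,   0.        ,   1.        ]]), 'hand_eye': array([[ 7.77501336e-04, -9.62022882e-01, -2.72967709e-01,
         7.44364116e-02],
       [ 9.99999685e-01,  7.04575934e-04,  3.65182096e-04,
        -3.24329980e-04],
       [-1.58987054e-04, -2.72967907e-01,  9.62023127e-01,
         1.98138984e-02],
       [ 0.00000000e+00,  0.00000000e+00,  0.00000000e+00,
         1.00000000e+00]])}
```

View pics/top0.png

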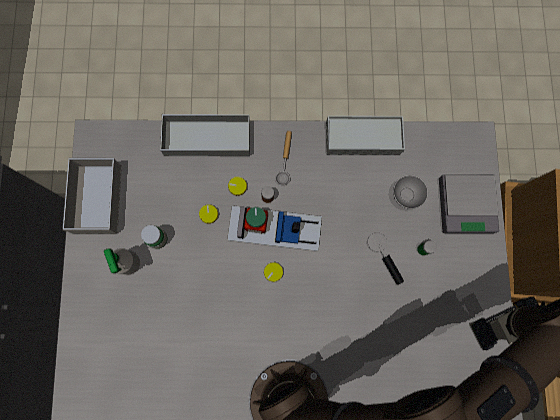

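View pics/scene0.png

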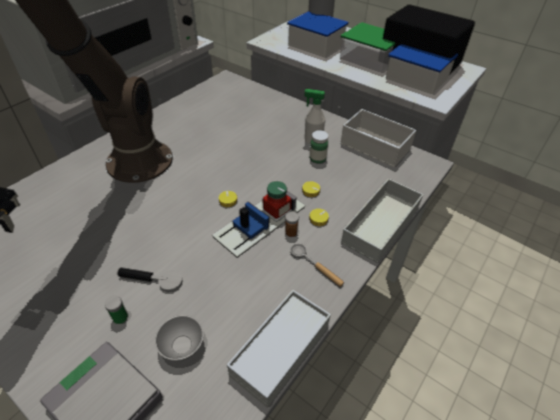

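The top view shows the clamp plate at about (275,228), the green lid at (256,217), the blue jaw at (290,228) and its black post at (296,228). The yellow lids are decoys, and the amber pepper shaker is close by at (268,194).

```bash
cat > h.py <<'E'
import cv2,numpy as np
from scipy.spatial.transform import Rotation as R
from cell import bot,eyes
def cam(n,s=None):
    c=eyes.get_calibration(n)
    if n=="wrist":
        T=np.eye(4);T[:3,:3]=R.from_quat(s["tcp_rot"]).as_matrix();T[:3,3]=s["tool_pos"]
        T=T@c["hand_eye"];return c["K"],T[:3,:3],T[:3,3]
    Rm=cv2.Rodrigues(c["rvec"])[0];return c["K"],Rm.T,-Rm.T@c["tvec"]
def cast(px,z,C):
    K,Rw,o=C;px=np.atleast_2d(px).astype(float)
    d=(Rw@np.linalg.inv(K)@np.c_[px,np.ones(len(px))].T).T
    return o+d*((z-o[2])/d[:,2])[:,None]
def blobs(im,lo,hi,amin=20):
    m=cv2.inRange(cv2.cvtColor(im,cv2.COLOR_RGB2HSV),lo,hi)
    n,l,st,ce=cv2.connectedComponentsWithStats(m)
    return m,[(ce[i],st[i]) for i in range(1,n) if st[i][4]>amin]
E
python3 - <<'E'
from h import *
im=cv2.imread("pics/top0.png")[:,:,::-1].copy();C=cam("top");print("cam",C[2])
cv2.imwrite("pics/c.png",cv2.resize(im[180:270,210:340],None,fx=6,fy=6,interpolation=cv2.INTER_CUBIC)[:,:,::-1])
for nm,lo,hi,z in(("green",(65,60,30),(90,255,255),.118),("blue",(105,120,40),(125,255,255),.066)):
    for c,st in blobs(im,lo,hi)[1]: print(nm,c,st,cast(c,z,C)[0])
E
```

```text
cam [0.28373352 0.08167354 1.66685238]
green [255.60627178 216.96515679] [246 207  20  20 287] [0.57806429 0.10364178 0.118     ]
green [472.56807512 226.02347418] [461 222  24   9 213] [ 0.54882562 -0.5908064   0.118     ]
green [160.59375 236.40625] [158 229   6  15  32] [0.51572143 0.40202487 0.118     ]
green [421.12820513 250.15384615] [417 245  11  10  39] [ 0.47141852 -0.4200455   0.118     ]
green [110.41142857 260.57714286] [104 249  15  24 175] [0.43995232 0.55407418 0.118     ]
blue [286.81459566 228.49901381] [276 212  25  31 507] [0.54949661 0.00197802 0.066     ]
```

View pics/c.png

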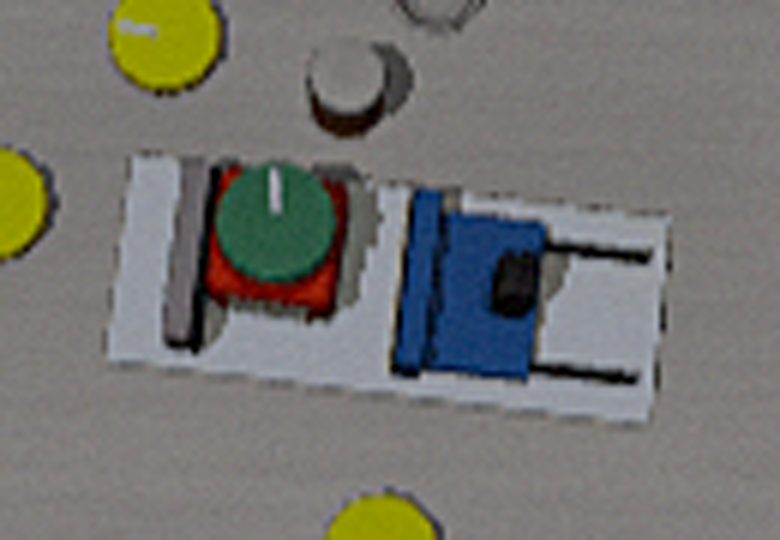

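```bash
cat >> h.py <<'E'
def delta(p,yaw,s=None):
    "shift/turn (tool axes, move units) from measured pose to TCP p, tool down with x at yaw(deg)"
    s=s or bot.get_state();R0=R.from_quat(s["tcp_rot"]);a=np.radians(yaw)/2
    Rt=R.from_quat([np.cos(a),np.sin(a),0,0])
    return np.round(R0.inv().apply(np.array(p)-s["tool_pos"])/.03,2),np.round(np.degrees((R0.inv()*Rt).as_rotvec())/6,2)
E
python3 - <<'E'
from h import *
C=cam("top");q=np.array([[133,155],[670,213],[652,420],[108,360]])/6-.5+[[210,180]]
P=cast(q,.010,C)[:,:2];c=P.mean(0);ydir=(P[0]+P[3]-P[1]-P[2]);L=np.linalg.norm(ydir)/2;ydir/=2*L
xd=np.array([ydir[1],-ydir[0]]);print("c",c,"len",L,"clampy yaw",np.degrees(np.arctan2(*ydir[::-1])))
f=lambda p:((p-c)@xd,(p-c)@ydir)
print("lid",f(np.array([.57806,.10364])))
post=cast(np.array([[515,285]])/6-.5+[[210,180]],.104,C)[0,:2];print("post",post,f(post),"nominal",c-.116*ydir)
pp=cast(np.array([[345,75]])/6-.5+[[210,180]],.076,C)[0];print("pepper",pp)
p=post
print(delta([*p,.244+.12],84),delta([*p,.244],84))
E
```

```text
c [0.56322229 0.04050461] len 0.30749338898916667 clampy yaw 83.68310432567368
lid (np.float64(0.007800996807506204), np.float64(0.06438462491795525))
post [ 0.54805067 -0.02349275] (np.float64(-0.008038044105850404), np.float64(-0.06527809628887825)) nominal [ 0.55045911 -0.07479111]
pepper [0.67002816 0.06689594 0.076     ]
(array([ 16.44, -12.81,   1.35]), array([-1.000e-02, -1.000e-02, -1.008e+01])) (array([ 16.44, -12.81,   5.35]), array([-1.000e-02, -1.000e-02, -1.008e+01]))
```

Request:
drive_tool(series=[[[1.03, -0.8, 0, 0, 0, -0.6, 1], [2.06, -1.6, 0, 0, 0, -1.2, 1], [3.1, -2.4, 0, 0, 0, -1.8, 1], [4.1, -3.2, 0, 0, 0, -2.4, 1], [5.15, -4.0, 0, 0, 0, -3.0, 1], [6.2, -4.8, 0, 0, 0, -3.6, 1], [7.2, -5.6, 0, 0, 0, -4.2, 1], [8.2, -6.4, 0, 0, 0, -4.8, 1]]])

```text
time: 0.77
tool_pos: [0.3988, -0.2969, 0.4046]
tcp_rot: [0.897, 0.442, -0.0, -0.0]
contact_force: [1.0, -1.1, 0.3]
finger_gap: 0.092
grip_force: 0.0
```

```bash
python3 - <<'E'
from h import *
s=bot.get_state();print(s["tool_pos"],s["joint_pos"]);print(delta([.548,-.0235,.40],84,s))
E
```

```text
[ 0.3988456  -0.29688144  0.40463345] [ 0.70557406  0.24165201 -0.21071463  1.86343618  0.05816051  1.04255822
 -0.18282545]
(array([10.26, -1.6 ,  0.15]), array([-0.  ,  0.  , -5.25]))
```

Request:
drive_tool(series=[[[1.28, -0.2, 0, 0, 0, -0.66, 1], [2.56, -0.4, 0, 0, 0, -1.3, 1], [3.84, -0.6, 0, 0, 0, -2.0, 1], [5.1, -0.8, 0, 0, 0, -2.6, 1], [6.4, -1.0, 0, 0, 0, -3.3, 1], [7.7, -1.2, 0, 0, 0, -3.9, 1], [9.0, -1.4, 0, 0, 0, -4.6, 1], [10.26, -1.6, 0, 0, 0, -5.25, 1]]])

```text
time: 1.43
tool_pos: [0.549, -0.0239, 0.4046]
tcp_rot: [0.743, 0.669, -0.0, -0.0]
contact_force: [0.5, -0.3, -0.8]
finger_gap: 0.0919
grip_force: 0.0
```

```bash
python3 - <<'E'
from h import *
s=bot.get_state();im=eyes.grab_frame("wrist");cv2.imwrite("pics/w1.png",im[:,:,::-1]);print(s["tool_pos"],s["joint_pos"],s["time"],s["tcp_rot"])
np.savez("w1.npz",tool_pos=s["tool_pos"],tcp_rot=s["tcp_rot"])
E
```

```text
[ 0.5490479  -0.02388549  0.40455531] [ 0.28151688  0.3535383  -0.4438021   1.73036303  0.16793397  1.09559585
 -0.31957118] 1.4333 [ 7.42933763e-01  6.69364925e-01 -1.10682862e-04 -9.46665227e-05]
```

View pics/w1.png

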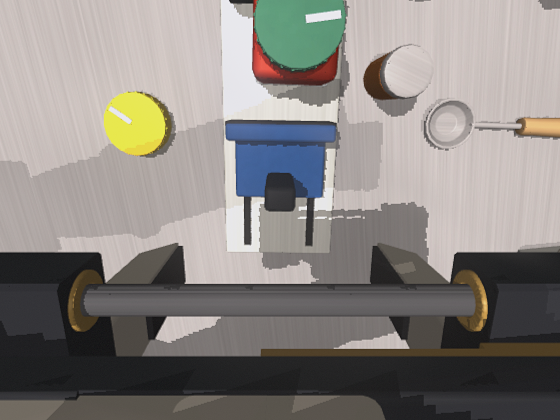

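The wrist view shows the post top centred near (280,198), the blue jaw's front edge at row 122, the lid at (300,27) and the jar's near side at row 80. The post is clear on all sides.

```bash
python3 - <<'E'
from h import *
s=dict(np.load("w1.npz"));C=cam("wrist",s);print(C[2])
im=cv2.imread("pics/w1.png");g=im[160:225,255:305].max(2)
print((g<45).sum(1)); print((g<45).sum(0))
po=cast([[280,198]],.104,C)[0];print("post",po)
F=cast([[226,122],[337,122]],.066,C);print("jaw top front",F, np.degrees(np.arctan2(*(F[1]-F[0])[1::-1])))
F=cast([[225,139],[336,139]],.066,C);print("jaw top back",F)
print("plate back",cast([[227,252],[330,252]],.01,C))
B,_=blobs(im[:,:,::-1].copy(),(65,60,30),(90,255,255))
c,st=max(_,key=lambda t:t[1][4]);print(c,st);
cn=max(cv2.findContours(B,0,2)[0],key=cv2.contourArea);print(cv2.minEnclosingCircle(cn))
print("lid",cast([[300,25]],.118,C),"jar edge",cast([[255,80],[337,80]],.076,C))
E
```

```text
[0.55750695 0.04981114 0.38473277]
[ 0  0  0  0  0  0  0  0  0  0  0  0  0 16  2  1  1  0  0  0  0  0  1  0
  0  0  0  0  0  0  0  0  0  0  0  0  0  0  1  1  1  1  0  0  0  0  0  0
  0  0  0  0  0  0  0  0  0  0  0  0  0  0  0  0  0]
[0 0 0 0 0 0 0 0 0 0 4 1 1 1 0 1 1 0 0 0 1 1 1 1 1 1 1 1 1 1 1 1 1 1 1 1 0
 0 0 0 0 0 0 0 0 0 0 0 0 0]
post [ 0.55215381 -0.02170229  0.104     ]
jaw top front [[0.5108736  0.04263235 0.066     ]
 [0.60864719 0.03249759 0.066     ]] -5.9178811804238265
jaw top back [[0.50786166 0.02803497 0.066     ]
 [0.60691254 0.01777103 0.066     ]]
plate back [[ 0.48296367 -0.10337156  0.01      ]
 [ 0.60129777 -0.11560539  0.01      ]]
[297.6249257   31.50663761] [ 254    0   92   72 5047]
((300.0, 23.022727966308594), 48.31159210205078)
lid [[0.57860095 0.10302408 0.118     ]] jar edge [[0.54117162 0.07399966 0.076     ]
 [0.60897146 0.06696665 0.076     ]]
```

Request:
drive_tool(series=[[[0.05, 0.1, 0.9, 0, 0, 0, 1], [0.08, 0.1, 1.9, 0, 0, 0, 1], [0.08, 0.1, 2.9, 0, 0, 0, 1], [0.08, 0.1, 3.8, 0, 0, 0, 1], [0.08, 0.1, 4.5, 0, 0, 0, 1], [0.08, 0.1, 5.0, 0, 0, 0, 1], [0.08, 0.1, 5.28, 0, 0, 0, 1], [0.08, 0.1, 5.28, 0, 0, 0, 1]]])

```text
time: 2.15
tool_pos: [0.551, -0.024, 0.2445]
tcp_rot: [0.744, 0.668, -0.001, -0.001]
contact_force: [-0.3, 0.1, 0.3]
finger_gap: 0.092
grip_force: 0.0
```

Request:
drive_tool(series=[[[0, 0, 0, 0, 0, 0, 0.6], [0, 0, 0, 0, 0, 0, 0.4], [0, 0, 0, 0, 0, 0, 0.2], [0, 0, 0, 0, 0, 0, 0.1], [0, 0, 0, 0, 0, 0, 0], [0, 0, 0, 0, 0, 0, 0], [0, 0, 0, 0, 0, 0, 0], [0, 0, 0, 0, 0, 0, 0]]], grip_force=50)

```text
time: 2.82
tool_pos: [0.5518, -0.0237, 0.2464]
tcp_rot: [0.744, 0.668, 0.0, 0.0]
contact_force: [-0.5, -0.6, -0.5]
finger_gap: 0.043
grip_force: 0.0
```

Fingers are still closing, so I'll wait one more call.

Request:
drive_tool(series=[[[0, 0, 0, 0, 0, 0, 0], [0, 0, 0, 0, 0, 0, 0], [0, 0, 0, 0, 0, 0, 0], [0, 0, 0, 0, 0, 0, 0], [0, 0, 0, 0, 0, 0, 0], [0, 0, 0, 0, 0, 0, 0], [0, 0, 0, 0, 0, 0, 0], [0, 0, 0, 0, 0, 0, 0]]])

```text
time: 3.48
tool_pos: [0.5512, -0.0236, 0.2462]
tcp_rot: [0.744, 0.668, -0.001, -0.0]
contact_force: [-5.3, 0.9, 3.8]
finger_gap: 0.0263
grip_force: 50.0
```

Request:
drive_tool(series=[[[0.1, 0, 0, 0, 0, 0, 0], [0.2, 0, 0, 0, 0, 0, 0], [0.3, 0, 0, 0, 0, 0, 0], [0.4, 0, 0, 0, 0, 0, 0], [0.5, 0, 0, 0, 0, 0, 0], [0.6, 0, 0, 0, 0, 0, 0], [0.7, 0, 0, 0, 0, 0, 0], [0.8, 0, 0, 0, 0, 0, 0]]])

```text
time: 4.15
tool_pos: [0.5537, -0.0031, 0.2462]
tcp_rot: [0.745, 0.667, -0.002, 0.001]
contact_force: [-6.4, -11.8, 8.4]
finger_gap: 0.0258
grip_force: 49.9
```

Request:
drive_tool(series=[[[0.06, 0, 0, 0, 0, 0, 0], [0.12, 0, 0, 0, 0, 0, 0], [0.18, 0, 0, 0, 0, 0, 0], [0.24, 0, 0, 0, 0, 0, 0], [0.3, 0, 0, 0, 0, 0, 0], [0.36, 0, 0, 0, 0, 0, 0], [0.4, 0, 0, 0, 0, 0, 0], [0.4, 0, 0, 0, 0, 0, 0]]])

```text
time: 4.82
tool_pos: [0.5552, 0.0091, 0.2463]
tcp_rot: [0.745, 0.667, -0.002, 0.001]
contact_force: [-5.7, -9.8, 7.3]
finger_gap: 0.0256
grip_force: 49.9
```

Request:
drive_tool(series=[[[0.03, 0, 0, 0, 0, 0, 0], [0.06, 0, 0, 0, 0, 0, 0], [0.09, 0, 0, 0, 0, 0, 0], [0.12, 0, 0, 0, 0, 0, 0], [0.15, 0, 0, 0, 0, 0, 0], [0.15, 0, 0, 0, 0, 0, 0], [0.15, 0, 0, 0, 0, 0, 0], [0.15, 0, 0, 0, 0, 0, 0]]])

```text
time: 5.48
tool_pos: [0.5556, 0.0127, 0.2463]
tcp_rot: [0.745, 0.667, -0.003, 0.001]
contact_force: [-6.2, -12.1, 8.4]
finger_gap: 0.0254
grip_force: 49.9
```

Request:
drive_tool(series=[[[0.03, 0, 0, 0, 0, 0, 0], [0.06, 0, 0, 0, 0, 0, 0], [0.09, 0, 0, 0, 0, 0, 0], [0.12, 0, 0, 0, 0, 0, 0], [0.15, 0, 0, 0, 0, 0, 0], [0.15, 0, 0, 0, 0, 0, 0], [0.15, 0, 0, 0, 0, 0, 0], [0.15, 0, 0, 0, 0, 0, 0]]])

```text
time: 6.15
tool_pos: [0.5561, 0.0168, 0.2462]
tcp_rot: [0.745, 0.667, -0.003, 0.001]
contact_force: [-6.5, -14.3, 9.5]
finger_gap: 0.0256
grip_force: 49.9
```

```bash
python3 - <<'E'
from h import *
im=eyes.grab_frame("scene");cv2.imwrite("pics/s2.png",cv2.resize(im[170:260,200:320],None,fx=6,fy=6,interpolation=cv2.INTER_CUBIC)[:,:,::-1])
E
```

```text
(no output)
```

View pics/s2.png

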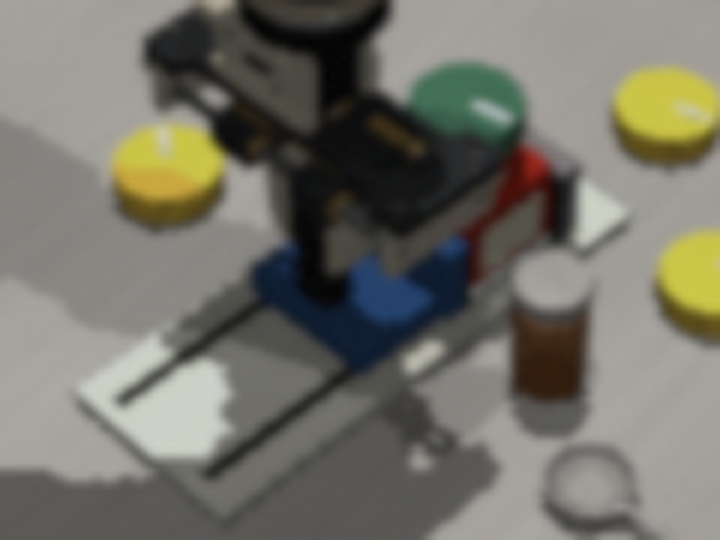

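The crop shows the blue jaw touching the jar, with a small gap possibly left at the fixed jaw near (560,200). The force went up by about 3 N, so the jar is being pushed. I'll continue.

Request:
drive_tool(series=[[[0.02, 0, 0, 0, 0, 0, 0], [0.04, 0, 0, 0, 0, 0, 0], [0.06, 0, 0, 0, 0, 0, 0], [0.08, 0, 0, 0, 0, 0, 0], [0.1, 0, 0, 0, 0, 0, 0], [0.1, 0, 0, 0, 0, 0, 0], [0.1, 0, 0, 0, 0, 0, 0], [0.1, 0, 0, 0, 0, 0, 0]]])

```text
time: 6.87
tool_pos: [0.5563, 0.0178, 0.2462]
tcp_rot: [0.746, 0.666, -0.004, 0.002]
contact_force: [-7.4, -22.1, 12.9]
finger_gap: 0.0261
grip_force: 50.0
```

Request:
drive_tool(series=[[[0.02, 0, 0, 0, 0, 0, 0], [0.04, 0, 0, 0, 0, 0, 0], [0.06, 0, 0, 0, 0, 0, 0], [0.08, 0, 0, 0, 0, 0, 0], [0.1, 0, 0, 0, 0, 0, 0], [0.1, 0, 0, 0, 0, 0, 0], [0.1, 0, 0, 0, 0, 0, 0], [0.1, 0, 0, 0, 0, 0, 0]]])

```text
time: 7.53
tool_pos: [0.5564, 0.0184, 0.2462]
tcp_rot: [0.747, 0.665, -0.005, 0.003]
contact_force: [-9.4, -29.2, 16.2]
finger_gap: 0.0255
grip_force: 50.0
```

Request:
drive_tool(series=[[[0, 0, 0, 0, 0, 0, 1], [0, 0, 0, 0, 0, 0, 1], [0, 0, 0, 0, 0, 0, 1], [0, 0, 0, 0, 0, 0, 1], [0, 0, 0, 0, 0, 0, 1], [0, 0, -0.5, 0, 0, 0, 1], [0, 0, -1.3, 0, 0, 0, 1], [0, 0, -2.2, 0, 0, 0, 1]]])

```text
time: 8.2
tool_pos: [0.5568, 0.0274, 0.312]
tcp_rot: [0.744, 0.669, -0.001, -0.001]
contact_force: [-0.3, -0.2, 0.3]
finger_gap: 0.0748
grip_force: 0.0
```

Request:
drive_tool(series=[[[0, 0, -1, 0, 0, 0, 1], [0, 0, -2, 0, 0, 0, 1], [0, 0, -2.8, 0, 0, 0, 1], [0, 0, -2.8, 0, 0, 0, 1], [0, 0, -2.8, 0, 0, 0, 1], [0, 0, -2.8, 0, 0, 0, 1], [0, 0, -2.8, 0, 0, 0, 1], [0, 0, -2.8, 0, 0, 0, 1]]])

```text
time: 8.87
tool_pos: [0.557, 0.0269, 0.395]
tcp_rot: [0.744, 0.668, -0.001, -0.001]
contact_force: [-0.1, -0.4, -0.6]
finger_gap: 0.0918
grip_force: 0.0
```

```bash
python3 - <<'E'
from h import *
s=bot.get_state();im=eyes.grab_frame("wrist");cv2.imwrite("pics/w3.png",im[:,:,::-1]);print(s["tool_pos"],s["joint_pos"],s["time"],s["tcp_rot"])
np.savez("w3.npz",tool_pos=s["tool_pos"],tcp_rot=s["tcp_rot"])
E
```

```text
[0.55699811 0.02694616 0.39503079] [ 0.18571241  0.37591138 -0.44283791  1.72345979  0.17842282  1.0844442
 -0.42160529] 8.8667 [ 7.44046135e-01  6.68127311e-01 -8.59684266e-04 -7.11306015e-04]
```

View pics/w3.png

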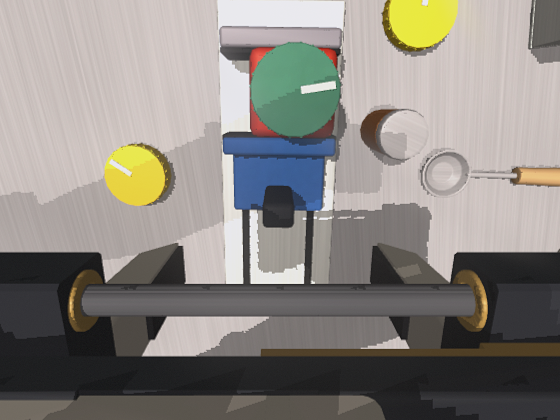

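The jaw is snug with the jar pressed against the grey jaw, and the lid is centred near (295,89). Next I'll refine that position and go to it.

```bash
python3 - <<'E'
from h import *
s=dict(np.load("w3.npz"));C=cam("wrist",s)
im=cv2.imread("pics/w3.png")[:,:,::-1].copy()
B,_=blobs(im,(65,60,60),(90,255,255))
cn=max(cv2.findContours(B,0,2)[0],key=cv2.contourArea);cc,r=cv2.minEnclosingCircle(cn);print(cc,r,cv2.boundingRect(cn))
p=cast([cc],.118,C)[0];print("lid",p,"r mm",r/350*(C[2][2]-.118)*1000)
st=cast([[302,91],[336,86]],.118,C);d=st[1]-st[0];print("stripe yaw",np.degrees(np.arctan2(d[1],d[0])))
print(delta([p[0],p[1],.271],84,s))
E
```

```text
(294.9880065917969, 89.43321990966797) 47.94530487060547 (250, 42, 91, 96)
lid [0.57857444 0.11167374 0.118     ] r mm 35.231981284925794
stripe yaw 1.8587059497581897
(array([2.89, 0.42, 4.13]), array([-0.02,  0.  , -0.03]))
```

Request:
drive_tool(series=[[[1.0, 0.2, 0.3, 0, 0, 0, 1], [2.0, 0.35, 0.7, 0, 0, 0, 1], [2.7, 0.42, 1.3, 0, 0, 0, 1], [2.89, 0.42, 2.0, 0, 0, 0, 1], [2.89, 0.42, 2.8, 0, 0, 0, 1], [2.89, 0.42, 3.5, 0, 0, 0, 1], [2.89, 0.42, 4.0, 0, 0, 0, 1], [2.89, 0.42, 4.13, 0, 0, 0, 1]]])

```text
time: 9.58
tool_pos: [0.578, 0.1115, 0.2691]
tcp_rot: [0.744, 0.668, -0.002, -0.001]
contact_force: [-0.6, -0.4, -0.1]
finger_gap: 0.0916
grip_force: 0.0
```

Request:
drive_tool(series=[[[0, 0, 0, 0, 0, 0, 0.6], [0, 0, 0, 0, 0, 0, 0.4], [0, 0, 0, 0, 0, 0, 0.2], [0, 0, 0, 0, 0, 0, 0.1], [0, 0, 0, 0, 0, 0, 0], [0, 0, 0, 0, 0, 0, 0], [0, 0, 0, 0, 0, 0, 0], [0, 0, 0, 0, 0, 0, 0]]], grip_force=40)

```text
time: 10.25
tool_pos: [0.579, 0.112, 0.2732]
tcp_rot: [0.744, 0.668, 0.0, 0.0]
contact_force: [-3.4, 0.1, 6.6]
finger_gap: 0.0624
grip_force: 40.0
```

```bash
python3 - <<'E'
from h import *
s=bot.get_state();print(s);print(delta([.5786,.1117,.271],84,s))
E
```

```text
{'time': 10.25, 'joint_pos': array([ 0.00887504,  0.55420804, -0.41591295,  1.78043505,  0.28319518,
        0.86568674, -0.64419484]), 'qd': array([-0.00096011,  0.00113294,  0.00012471,  0.0005154 ,  0.00037662,
       -0.00268791,  0.00185188]), 'effort': array([ 2.82946452e-01, -6.40829515e+01, -5.68394959e+00, -2.56432432e+01,
        3.93234165e-01, -1.13830883e+00,  2.63556268e-02]), 'tool_pos': array([0.57895591, 0.11199183, 0.27323861]), 'tcp_rot': array([7.44064816e-01, 6.68107399e-01, 1.66698455e-04, 1.58945528e-04]), 'contact_force': array([-3.36534545,  0.11870747,  6.5894218 ]), 'ft_torque': array([-0.05729883,  0.59033181, -0.01035816]), 'grip_force': 40.00124880520161, 'finger_gap': 0.06236233168290745}
(array([-0.01, -0.01,  0.07]), array([ 0.  , -0.  , -0.03]))
```

Request:
drive_tool(series=[[[0, 0, 0, 0, 0, -0.6, 0], [0, 0, 0, 0, 0, -1.2, 0], [0, 0, 0, 0, 0, -1.8, 0], [0, 0, 0, 0, 0, -2.4, 0], [0, 0, 0, 0, 0, -3.0, 0], [0, 0, 0, 0, 0, -3.6, 0], [0, 0, 0, 0, 0, -4.2, 0], [0, 0, 0, 0, 0, -4.8, 0]]], grip_force=50)

```text
time: 10.92
tool_pos: [0.5793, 0.1121, 0.2732]
tcp_rot: [0.553, 0.833, 0.001, 0.0]
contact_force: [-2.8, 0.9, 3.9]
finger_gap: 0.0624
grip_force: 50.0
```

```bash
python3 - <<'E'
from h import *
s=bot.get_state();print(s["joint_pos"],s["ft_torque"],s["contact_force"],R.from_quat(s["tcp_rot"]).as_matrix())
im=eyes.grab_frame("wrist");cv2.imwrite("pics/w4.png",im[:,:,::-1])
E
```

```text
[ 0.09469727  0.58029014 -0.54465638  1.77235505  0.37351577  0.89177056
 -0.21735887] [ 0.39013386  0.19410658 -0.19490802] [-2.75894838  0.92926924  3.89988748] [[-3.87352140e-01  9.21930831e-01  1.36485204e-03]
 [ 9.21931837e-01  3.87351575e-01  6.67312051e-04]
 [ 8.65379666e-05  1.51678530e-03 -9.99998846e-01]]
```

View pics/w4.png

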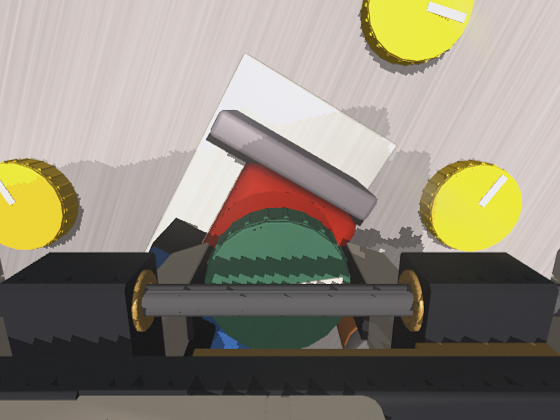

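The jar is still square to the grey jaw, and the lid stripe, glimpsed near (330,281), turned with the gripper. I'll continue to about 65°.

Request:
drive_tool(series=[[[0, 0, 0, 0, 0, -0.8, 0], [0, 0, 0, 0, 0, -1.6, 0], [0, 0, 0, 0, 0, -2.4, 0], [0, 0, 0, 0, 0, -3.2, 0], [0, 0, 0, 0, 0, -4.0, 0], [0, 0, 0, 0, 0, -4.8, 0], [0, 0, 0, 0, 0, -5.5, 0], [0, 0, 0, 0, 0, -6.1, 0]]])

```text
time: 11.63
tool_pos: [0.5786, 0.1122, 0.2733]
tcp_rot: [0.264, 0.964, -0.0, -0.0]
contact_force: [-6.8, -0.6, 10.8]
finger_gap: 0.0623
grip_force: 50.0
```

```bash
python3 - <<'E'
from h import *
s=bot.get_state();print(s["joint_pos"],s["ft_torque"],s["contact_force"]);M=R.from_quat(s["tcp_rot"]).as_matrix();print(np.degrees(np.arctan2(M[1,0],M[0,0])))
E
```

```text
[ 0.19604599  0.62239287 -0.70522289  1.76449339  0.48776761  0.93776424
  0.32273895] [ 0.06017957  1.29243956 -0.21038258] [-6.76705478 -0.58042549 10.79202877]
149.3658100682851
```

Request:
drive_tool(series=[[[0, 0, -0.05, 0, 0, 0, 0], [0, 0, -0.1, 0, 0, 0, 0], [0, 0, -0.15, 0, 0, 0, 0], [0, 0, -0.2, 0, 0, 0, 0], [0, 0, -0.25, 0, 0, 0, 0], [0, 0, -0.3, 0, 0, 0, 0], [0, 0, -0.3, 0, 0, 0, 0], [0, 0, -0.3, 0, 0, 0, 0]]])

```text
time: 12.3
tool_pos: [0.5791, 0.1116, 0.2814]
tcp_rot: [0.265, 0.964, -0.0, -0.0]
contact_force: [-1.7, -1.5, 1.6]
finger_gap: 0.0623
grip_force: 50.0
```

No resistance, so the lid is free.

Request:
drive_tool(series=[[[0, 0, -0.15, 0, 0, 0, 0], [0, 0, -0.3, 0, 0, 0, 0], [0, 0, -0.45, 0, 0, 0, 0], [0, 0, -0.6, 0, 0, 0, 0], [0, 0, -0.75, 0, 0, 0, 0], [0, 0, -0.9, 0, 0, 0, 0], [0, 0, -1.05, 0, 0, 0, 0], [0, 0, -1.15, 0, 0, 0, 0]]])

```text
time: 12.97
tool_pos: [0.5793, 0.1119, 0.3167]
tcp_rot: [0.265, 0.964, 0.0, 0.0]
contact_force: [-0.6, 0.4, -0.1]
finger_gap: 0.0622
grip_force: 50.0
```

Request:
drive_tool(series=[[[0, 0, 0, 0, 0, 0, 0], [0, 0, 0, 0, 0, 0, 0], [0, 0, 0, 0, 0, 0, 0], [0, 0, 0, 0, 0, 0, 0], [0, 0, 0, 0, 0, 0, 0], [0, 0, 0, 0, 0, 0, 0], [0, 0, 0, 0, 0, 0, 0], [0, 0, 0, 0, 0, 0, 0]]])

```text
time: 13.63
tool_pos: [0.5791, 0.1118, 0.3158]
tcp_rot: [0.265, 0.964, -0.0, -0.0]
contact_force: [0.2, -1.0, -0.3]
finger_gap: 0.0622
grip_force: 50.0
```

```bash
python3 - <<'E'
from h import *
im=eyes.grab_frame("scene");cv2.imwrite("pics/s5.png",cv2.resize(im[150:260,200:340],None,fx=5,fy=5,interpolation=cv2.INTER_CUBIC)[:,:,::-1])
im=eyes.grab_frame("wrist");cv2.imwrite("pics/w5.png",im[:,:,::-1])
E
```

```text
(no output)
```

View pics/s5.png

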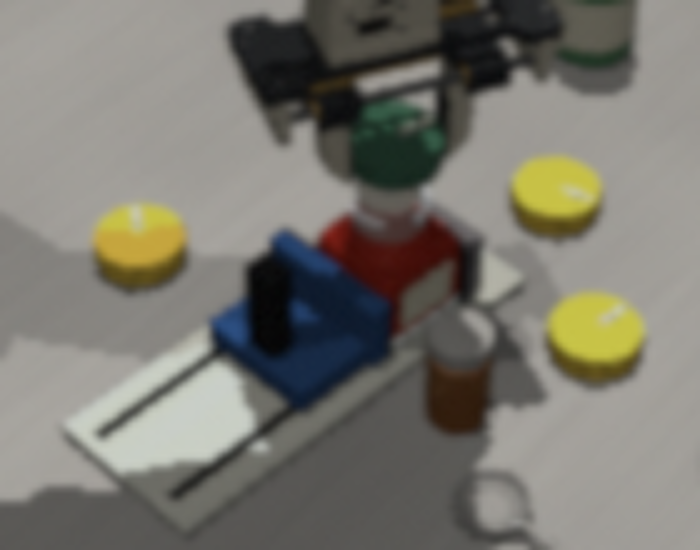

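View pics/w5.png

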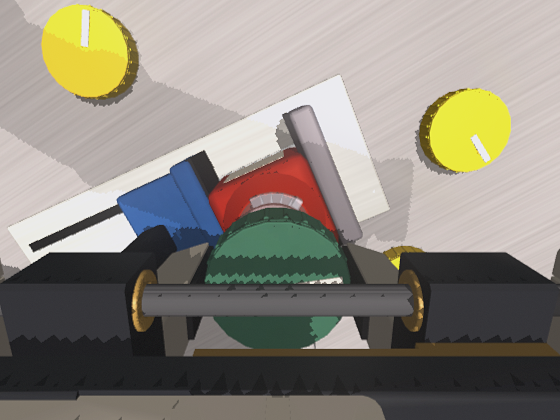

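The scene crop shows the lid held level at (397,145), above the open neck at (390,210). The jar stands square between the blue and grey jaws, and nothing else has moved. The lid has risen 42 mm, so it is about 22 mm clear of the rim.

```bash
python3 -c "
from cell import job
print(job.job_done())"
```

```text
the job is handed in; nothing more can be done
None
```

I closed the clamp snug on the jar, twisted the lid about 65° until it came free, and handed in at about 13.7 s with the lid held level about 22 mm above the mouth and the jar still standing in the closed clamp.

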